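# Gather the stir bars in the caddy's pouring corner and hold it over the jar

### The job

Pick up the caddy by its handle with a light grip, since the moulding is thin (60 N at most), and tilt it about 25 degrees towards its cut-off pouring corner so that all four stir bars slide down into that corner. Finish by holding it still like that, free in the air, the pouring lip over the middle of the mouth of the low, open glass jar on the worktop and about 5 cm above its rim, so that I can draw the bars out with the forceps: do not set it down or let go, drop no bar, and do not touch the jar or push the small bottle or the tub about.

Things in the scene. Friction and masses are not known exactly. Their poses are not given: they have to be found in the camera images.
- caddy: grey plastic carrying caddy, an open tray 140 mm wide (own x) and 200 mm long (own y), walls 55 mm high and 3.5 mm thick, floor 4 mm thick; origin under the middle of its floor, own z up. A fixed carrying handle runs lengthwise (along own y) over its middle. Three corners are square; the fourth, at -x and +y, is cut off 32 mm from the corner on either side and has a low sill (26 mm high, 45 mm wide) with a pouring lip. Empty mass 0.24 to 0.39 kg; the bars in it add 0.05 kg
- caddy_handle (a point): middle of the caddy's handle, the point to grip: a flat bar 14 mm thick (own x), 24 mm high and straight for 136 mm along own y, its middle 118 mm above the caddy's underside (own origin 118 mm straight below). Axes as the caddy's. Thin moulding: the grip force (of each finger) may be 60 N at most; 30 to 40 N holds it well
- caddy_lip (a point): outer edge of the pouring lip at the cut corner, at x -64, y +94, z +26 mm from the caddy's origin. Axes as the caddy's. With the caddy tilted 25 degrees towards this corner, the caddy's lowest edge lies about 20 mm lower than this point and 25 mm behind it
- caddy_corner (a point): inner floor of the cut corner, against the middle of the sill, at x -51.5, y +81.5, z +4 mm from the caddy's origin; the bars have to gather here. Axes as the caddy's
- bar_0_mid (a point): white PTFE magnetic stir bar, a plain round-ended rod 25 mm long and 8 mm thick with a small ring round its middle, lying loose on the caddy's floor; this point is its centre, its own x runs along the rod. About 10 g; the bars begin to slide at about 8 degrees of tilt and run well at 20 or more
- bar_1_mid (a point): white PTFE magnetic stir bar, a plain round-ended rod 30 mm long and 9 mm thick with a small ring round its middle, lying loose on the caddy's floor; this point is its centre, its own x runs along the rod. About 13 g; the bars begin to slide at about 8 degrees of tilt and run well at 20 or more
- bar_2_mid (a point): white PTFE magnetic stir bar, a plain round-ended rod 25 mm long and 8 mm thick with a small ring round its middle, lying loose on the caddy's floor; this point is its centre, its own x runs along the rod. About 10 g; the bars begin to slide at about 8 degrees of tilt and run well at 20 or more
- bar_3_mid (a point): white PTFE magnetic stir bar, a plain round-ended rod 30 mm long and 9 mm thick with a small ring round its middle, lying loose on the caddy's floor; this point is its centre, its own x runs along the rod. About 13 g; the bars begin to slide at about 8 degrees of tilt and run well at 20 or more
- jar_mouth (a point): low wide-mouthed clear glass jar, 62 mm in diameter and 60 mm high, empty, loose; this point is the centre of its mouth, level with the rim, 60 mm above the worktop
- jar: the same jar; origin at the centre of its underside
- amber_c: bystander: small brown glass bottle with a white screw cap, 44 mm in diameter, 83 mm high, loose; origin at the centre of its underside. It, the jar and the tub stand in any order
- tub: bystander: squat white tub with a screw lid, 53 mm in diameter, 46 mm high, loose; origin at the centre of its underside
- drawer_box: fixed bench equipment behind the jar's row, to keep clear of: white cabinet with light blue trays, 220 mm wide (y), 186 mm high, its half-open middle tray reaching 125 mm nearer to the robot than its origin, which lies at the centre of its underside
- stirrer: fixed bench equipment, to keep clear of: white magnetic stirrer with a round plate, 150 mm wide (y), 76 mm high, its knob 105 mm nearer to the robot than its origin, which lies at the centre of its underside

How it is judged:
By the outcome, as a careful person would: the job done as asked, in the order asked, and still so for the second after the job is handed in, while the arm keeps its last pose, push and grip.
It also fails if it takes over 45 s, if anything falls off the work surface, if the arm or the gripper's body presses on something with over 40 N, if the wrist force passes 120 N, or if a joint passes its speed limit or range.

### The arm

A 7-joint arm with a two-finger parallel gripper is mounted at the origin on a cart in front of the work surface, level with it; the furniture and walls round the work are solid. World frame = base frame: x ahead of the robot, y to its left, z up, the work surface at z = 0. Lengths are in m, angles in rad, forces in N, time in s.
With the tool pointing down it reaches from about 0.425 to 1.025 m from the base axis. Payload 9.4 kg.
Tool frame: the origin (TCP) lies midway between the tips of the shut fingers; the grasp point (between the pads) lies 19 mm behind it; z points along the fingers, y is the direction in which the jaws open and shut (so a half turn about z gives the same grasp; the last joint's range is limited). The gripper opens to 85 mm and grips with 20 to 120 N. Pads are 22 mm wide; open, the fingers measure 114 mm over their backs; the gripper's body (76 mm by 85 mm) begins 54 mm behind the grasp point. The pads swing forward as they close: fully open they stand 13 mm farther back than shut.
Start: joints at [1.124, 0.599, -0.003, 1.599, 0.002, 0.943, -0.08], TCP at [0.262, -0.676, 0.231] pointing down, gripper open.
Joint ranges: [-2.57, 2.57], [-0.35, 1.97], [-1.29, 1.29], [0.11, 2.56], [-1.05, 4.19], [0.11, 1.86], [-2.63, 2.63]. Speed limits (rad/s): [2.22, 2.22, 3.01, 3.01, 3.14, 3.14, 3.14].

### API

Orientations are given as a unit quaternion [w, x, y, z].
In Python, from plant import robot gives the robot as it stands.
- The arm moves only by the tool carry_out, never from a script. Its argument "plan" is a list of rows, each a list of 7 numbers: the opening, from 0 (shut) to 1 (fully open), then the shift along the tool's x, y, z in cm, then the turn, a rotation vector about the tool's x, y, z in rad. A call has 1 to 12 rows; each row shifts and turns the commanded pose from where the row before left it, along the tool's axes as they then stand; what a row does not reach is not made up. A row lasts 1/12 s, in which the tool goes at most 41.7 mm and 7.16 degrees, less where a joint would pass 70% of its speed; a pose out of reach is approached as far as the arm can. A call with a gripper value outside its range is refused whole. The fingers move at their own pace and stop on an object; "squeeze" is the grip in N (left out, the last holds). Time passes only in rows, so rows that do not move let the fingers close. It gives the time, the measured TCP pose, the force and the opening at its end, in the units of the state.
- robot.observe(): the state, without advancing time (a new reading comes with each control period).
- robot.snapshot(name): name is "scene" or "side" or "wrist"; returns a dict with "image" (400x640x3 uint8, red, green, blue), "depth" (400x640 float32, m along the optical axis (not along the pixel's ray), 0 where there is no reading), "K" (3x3 intrinsics, pixels), "pose" (4x4, takes a point from camera to world coordinates); the wrist camera has in their place "mount" (4x4, takes a point from camera to tool coordinates, whose origin is the TCP and whose axes are the flange's). Camera axes: x right, y up, looking along -z (the intrinsics and any distortion apply to the point x, -y, -z); pixel columns grow to the right and rows downward; lengths in m; the calibration is good to about 2 mm. A picture is of the moment at which its call begins: read the wrist's pose just before it.
- robot.sign_off(): hands the job in, once; it reports no verdict.
The state is a dict: "t": time; "joints": joint angles; "joint_vel": joint speeds; "tau": joint torques, N m; "position": TCP position; "orientation": TCP orientation; "wrist_force": force on the tool from outside, world axes, zero at the start; "torque": the same for the moment, N m; "width": finger opening in m.
Only numpy, scipy, OpenCV 4.12 (cv2) and the standard library are available. Lean on these libraries where they do the work, as an engineer would, in place of code of your own. Each camera call takes 0.05 s, during which the arm holds its last target.

## Working session

There is one attempt and no reset: what is moved stays moved. The work goes in short steps, Python scripts to look and compute and a tool call to move; the robot and the scene stay as the last step left them, time stands still between calls to the robot, and variables do not carry over. Pictures are saved under pics/ and viewed, and the job is handed in when it is done.

Besides the shell and the picture viewer there is one more tool, called as a command line: name --pt "numbers of a row" for each row, then --argument value for the rest. carry_out: Moves the arm, as the interface text tells. Its arguments: {"type":"object","properties":{"plan":{"type":"array","items":{"type":"array","items":{"type":"number"}}},"squeeze":{"type":"number"}},"required":["plan"]}

```bash
mkdir -p pics; ls; python3 - <<'E'
from plant import robot
import cv2,numpy as np
s=robot.observe()
for k in s: print(k,np.round(s[k],4))
for n in ["scene","side","wrist"]:
    d=robot.snapshot(n); cv2.imwrite(f"pics/{n}0.png",d["image"][:,:,::-1]); np.savez(f"{n}0.npz",**d)
    print(n,np.round(d["K"],1).tolist(),np.round(d.get("pose",d.get("mount")),3).tolist(),[k for k in d])
E
```

```text
pics
t 0.0
joints [ 1.1243  0.6002 -0.0025  1.6001  0.0018  0.9429 -0.0798]
joint_vel [ 0.0004 -0.0008  0.0002 -0.0001 -0.0006 -0.0013  0.0024]
tau [ 2.00000e-04 -7.76448e+01  1.56500e+00 -2.58006e+01  1.24000e-02
  9.00000e-03 -0.00000e+00]
position [ 0.2618 -0.6756  0.2304]
orientation [-8.000e-04  9.830e-01  1.839e-01 -2.000e-04]
wrist_force [-0.1566  0.1753  0.1488]
torque [ 0.0005 -0.0538 -0.0533]
width 0.0852
scene [[396.1, 0.0, 318.6], [0.0, 396.1, 200.6], [0.0, 0.0, 1.0]] [[-0.838, 0.388, -0.385, 0.107], [-0.546, -0.582, 0.602, 0.571], [0.01, 0.715, 0.699, 0.925], [0.0, 0.0, 0.0, 1.0]] ['image', 'depth', 'K', 'pose']
side [[365.8, 0.0, 325.2], [0.0, 365.8, 198.2], [0.0, 0.0, 1.0]] [[-0.873, 0.303, -0.383, 0.148], [-0.488, -0.556, 0.673, 0.548], [-0.009, 0.774, 0.633, 0.742], [0.0, 0.0, 0.0, 1.0]] ['image', 'depth', 'K', 'pose']
wrist [[277.9, 0.0, 323.2], [0.0, 277.9, 200.7], [0.0, 0.0, 1.0]] [[0.0, 0.95, 0.311, 0.08], [1.0, -0.0, -0.0, 0.001], [-0.0, 0.311, -0.95, -0.143], [0.0, 0.0, 0.0, 1.0]] ['image', 'depth', 'K', 'mount']
```

View pics/scene0.png

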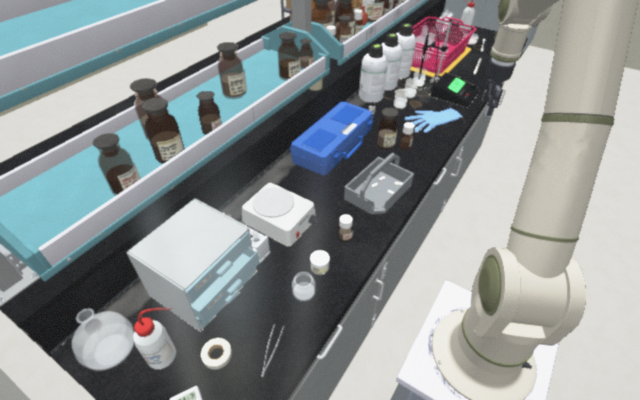

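View pics/side0.png

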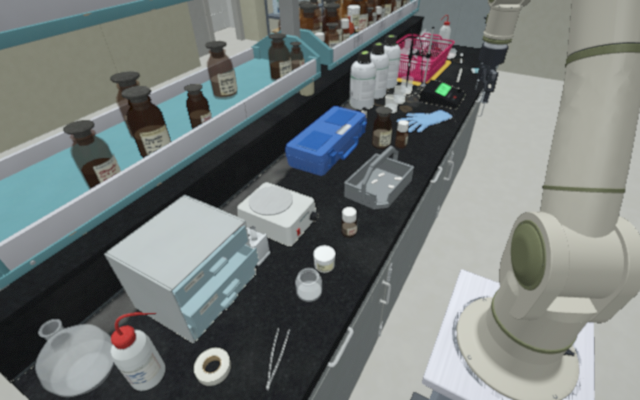

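View pics/wrist0.png

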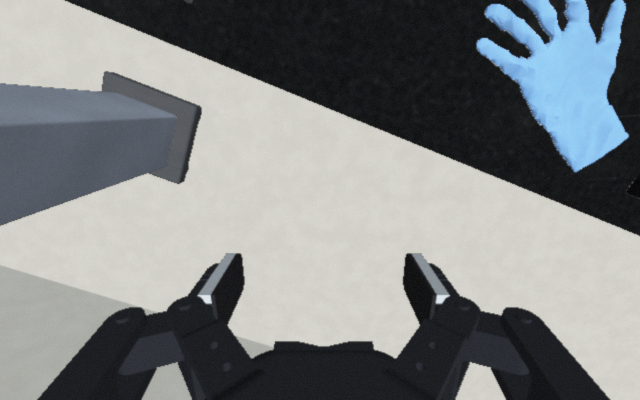

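```bash
cat > h.py <<'E'
import numpy as np,cv2
from scipy.spatial.transform import Rotation as R
def cloud(d,pose=None):
    K=d["K"];P=d["pose"] if pose is None else pose
    z=d["depth"].astype(float);v,u=np.indices(z.shape)
    p=np.stack([(u-K[0,2])/K[0,0]*z,-(v-K[1,2])/K[1,1]*z,-z],-1)
    w=p@P[:3,:3].T+P[:3,3]; w[z==0]=np.nan
    return w
def tcp(s):
    T=np.eye(4);q=np.array(s["orientation"]);T[:3,:3]=R.from_quat(q[[1,2,3,0]]).as_matrix();T[:3,3]=s["position"];return T
def ray(d,u,v,zp,pose=None):
    K=d["K"];P=d["pose"] if pose is None else pose
    r=P[:3,:3]@np.array([(u-K[0,2])/K[0,0],-(v-K[1,2])/K[1,1],-1]);o=P[:3,3]
    return o+r*(zp-o[2])/r[2]
def proj(d,p,pose=None):
    K=d["K"];P=d["pose"] if pose is None else pose
    c=(np.asarray(p)-P[:3,3])@P[:3,:3]; return np.stack([K[0,0]*c[...,0]/-c[...,2]+K[0,2],K[1,1]*c[...,1]/c[...,2]+K[1,2]],-1)
E
python3 - <<'E'
from h import *
for n,(x0,x1,y0,y1) in [("scene",(330,430,140,220)),("scene",(270,370,205,305)),("side",(330,430,140,220)),("side",(280,380,195,305))]:
    d=np.load(n+"0.npz"); c=d["image"][y0:y1,x0:x1,::-1]
    nm=f"pics/c_{n}_{x0}_{y0}.png"; f=min(800//(x1-x0),600//(y1-y0)); f=min(f,5);cv2.imwrite(nm,cv2.resize(c,None,fx=f,fy=f,interpolation=2)); print(nm,f)
d=np.load("scene0.npz");w=cloud(d)
m=np.isfinite(w[...,2])
for u,v in [(380,185),(303,287),(303,276),(320,257),(346,220),(346,235),(364,208),(350,187),(412,175),(388,168),(290,250),(310,225),(205,300),(268,245),(330,140)]:
    print((u,v),np.round(w[v,u],3))
E
```

```text
pics/c_scene_330_140.png 5
pics/c_scene_270_205.png 5
pics/c_side_330_140.png 5
pics/c_side_280_195.png 5
(380, 185) [ 0.478 -0.404  0.005]
(303, 287) [0.444 0.112 0.059]
(303, 276) [0.475 0.068 0.03 ]
(320, 257) [ 0.466 -0.002  0.044]
(346, 220) [ 0.46  -0.129  0.084]
(346, 235) [ 0.451 -0.12   0.033]
(364, 208) [ 0.47  -0.272  0.008]
(350, 187) [ 0.543 -0.303  0.039]
(412, 175) [ 0.39  -0.455  0.056]
(388, 168) [ 0.484 -0.472  0.032]
(290, 250) [ 0.571 -0.002  0.002]
(310, 225) [ 0.578 -0.118  0.001]
(205, 300) [0.622 0.279 0.065]
(268, 245) [0.617 0.039 0.036]
(330, 140) [ 0.706 -0.436  0.085]
```

View pics/c_scene_330_140.png

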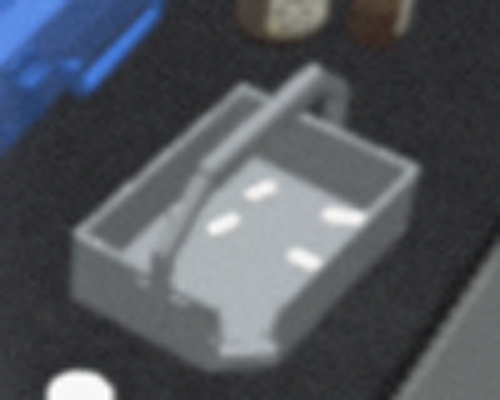

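View pics/c_scene_270_205.png

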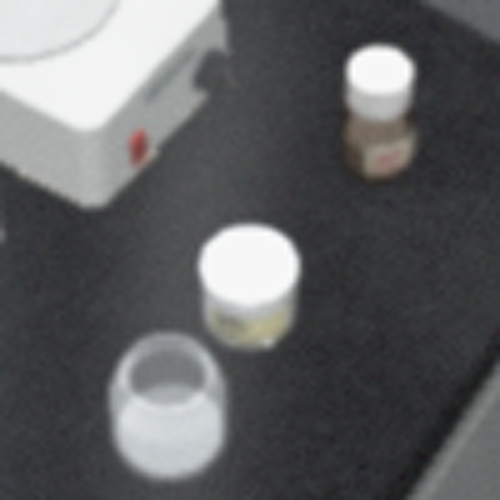

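View pics/c_side_330_140.png

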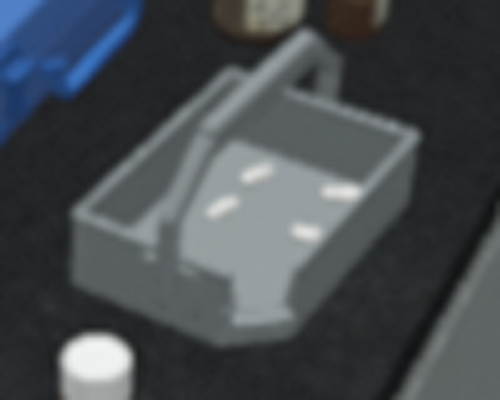

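```bash
python3 - <<'E'
from h import *
for n,L in [("scene",{"+x+y":(75,233),"+x-y":(240,85),"-x-y":(418,165)}),("side",{"+x+y":(73,213),"+x-y":(233,68),"-x-y":(418,133)})]:
    d=np.load(n+"0.npz"); P={}
    for k,(a,b) in L.items():
        P[k]=ray(d,330+a/5,140+b/5,.055)[:2]; print(n,k,P[k].round(4))
    yv=P["+x+y"]-P["+x-y"]; xv=P["+x-y"]-P["-x-y"]
    print(np.linalg.norm(yv),np.linalg.norm(xv),np.degrees(np.arctan2(-yv[0],yv[1])),np.degrees(np.arctan2(xv[1],xv[0])),"centre",(P["+x+y"]+P["-x-y"])/2)
    w=cloud(d); m=(w[...,2]>.12)&(w[...,2]<.14)&(w[...,0]>.35)&(w[...,0]<.6)&(w[...,1]<-.2)&(w[...,1]>-.55)
    q=w[m]; print("handle",len(q),q.mean(0).round(4) if len(q) else ""); 
    if len(q)>5:
        u,s,vt=np.linalg.svd(q[:,:2]-q[:,:2].mean(0)); print(np.degrees(np.arctan2(-vt[0,0],vt[0,1])),q[:,1].min(),q[:,1].max())
    # objects: white caps
    for nm,(u,v),z,off in [("amber",(270+380/5,205+72/5),.083,0),("tub",(270+250/5,205+267/5),.046,0),("jar rim",(270+167/5,205+375/5),.06,0)] if n=="scene" else []:
        print(nm,ray(d,u,v,z).round(4))
d=np.load("side0.npz");cv2.imwrite("pics/c2.png",cv2.resize(d["image"][195:305,280,None,::-1] if 0 else d["image"][195:305,280:380,::-1],None,fx=5,fy=5,interpolation=2))
E
```

```text
scene +x+y [ 0.5496 -0.2805]
scene +x-y [ 0.531  -0.4801]
scene -x-y [ 0.3904 -0.469 ]
0.20048138058772932 0.1410398652989274 -5.325310824710687 -4.519608053501476 centre [ 0.47004383 -0.37475065]
handle 157 [ 0.4686 -0.364   0.128 ]
-6.231647697891029 -0.43391682157654166 -0.29488701726597244
amber [ 0.4615 -0.1327  0.083 ]
tub [0.4628 0.0032 0.046 ]
jar rim [0.4551 0.0944 0.06  ]
side +x+y [ 0.5484 -0.2794]
side +x-y [ 0.5267 -0.4828]
side -x-y [ 0.3879 -0.467 ]
0.20454786982209366 0.13967534514020627 -6.092272199976488 -6.490183468302442 centre [ 0.46814068 -0.37322813]
handle 141 [ 0.4664 -0.3612  0.1271]
-5.994577626738441 -0.4365462766530952 -0.2977807221807508
```

View pics/c2.png

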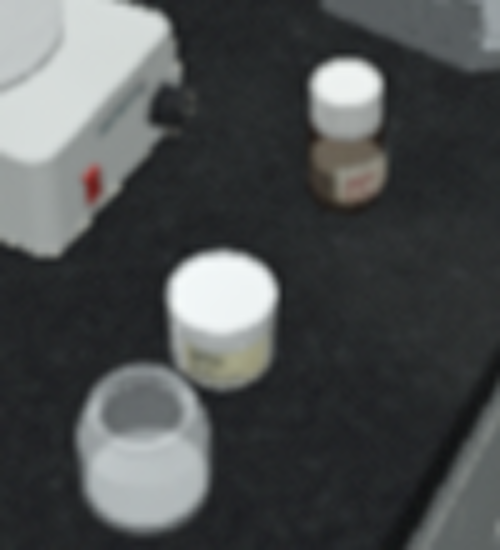

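```bash
cat >> h.py <<'E'
def plan(T0,T1,n,o=1.0):
    """constant body-twist-ish rows: straight line + slerp, expressed in tool axes (cm, rad)"""
    w=(R.from_matrix(T0[:3,:3].T@T1[:3,:3])).as_rotvec(); d=T1[:3,3]-T0[:3,3]
    Rr=R.from_matrix(T0[:3,:3]); rows=[]; p=T0[:3,3].copy()
    for i in range(n):
        rem=T0[:3,3]+d*(i+1)/n-p
        sh=np.round(Rr.inv().apply(rem)*100,1); wr=np.round(w/n,3)
        rows.append([o]+list(sh)+list(wr)); p=p+Rr.apply(sh/100); Rr=Rr*R.from_rotvec(wr)
    print("end",p.round(4),"rot err",np.degrees((Rr.inv()*R.from_matrix(T1[:3,:3])).magnitude()).round(2))
    print(str([[float(x)+0 for x in r] for r in rows]).replace(" ",""))
def down(p,ax):  # tool pointing down, tool x at world angle ax deg
    T=np.eye(4);a=np.radians(ax);T[:3,:3]=np.array([[np.cos(a),np.sin(a),0],[np.sin(a),-np.cos(a),0],[0,0,-1]]);T[:3,3]=p;return T
E
python3 - <<'E'
from plant import robot
from h import *
plan(tcp(robot.observe()),down([.45,-.42,.25],84.3),12)
E
```

```text
end [ 0.4502 -0.4201  0.2498] rot err 0.16
[[1.0,2.2,-1.4,-0.2,0.0,0.0,-0.092],[1.0,2.4,-1.2,-0.1,0.0,0.0,-0.092],[1.0,2.4,-1.0,-0.2,0.0,0.0,-0.092],[1.0,2.6,-0.8,-0.1,0.0,0.0,-0.092],[1.0,2.6,-0.5,-0.2,0.0,0.0,-0.092],[1.0,2.6,-0.3,-0.2,0.0,0.0,-0.092],[1.0,2.6,0.0,-0.1,0.0,0.0,-0.092],[1.0,2.7,0.2,-0.2,0.0,0.0,-0.092],[1.0,2.6,0.4,-0.1,0.0,0.0,-0.092],[1.0,2.5,0.7,-0.2,0.0,0.0,-0.092],[1.0,2.5,0.9,-0.2,0.0,0.0,-0.092],[1.0,2.4,1.2,-0.1,0.0,0.0,-0.092]]
```

carry_out --pt "1.0 2.2 -1.4 -0.2 0.0 0.0 -0.092" --pt "1.0 2.4 -1.2 -0.1 0.0 0.0 -0.092" --pt "1.0 2.4 -1.0 -0.2 0.0 0.0 -0.092" --pt "1.0 2.6 -0.8 -0.1 0.0 0.0 -0.092" --pt "1.0 2.6 -0.5 -0.2 0.0 0.0 -0.092" --pt "1.0 2.6 -0.3 -0.2 0.0 0.0 -0.092" --pt "1.0 2.6 0.0 -0.1 0.0 0.0 -0.092" --pt "1.0 2.7 0.2 -0.2 0.0 0.0 -0.092" --pt "1.0 2.6 0.4 -0.1 0.0 0.0 -0.092" --pt "1.0 2.5 0.7 -0.2 0.0 0.0 -0.092" --pt "1.0 2.5 0.9 -0.2 0.0 0.0 -0.092" --pt "1.0 2.4 1.2 -0.1 0.0 0.0 -0.092" --squeeze 35

```text
t: 1.15
position: [0.4507, -0.4193, 0.2504]
orientation: [-0.0, 0.739, 0.674, -0.0]
wrist_force: [0.3, -0.1, 0.0]
width: 0.0853
```

```bash
python3 - <<'E'
from plant import robot
from h import *
s=robot.observe();print(s["t"],s["position"],s["orientation"],s["joints"])
d=robot.snapshot("wrist"); T=tcp(s)@d["mount"]; np.savez("w1.npz",T=T,**d)
cv2.imwrite("pics/w1.png",d["image"][:,:,::-1])
w=cloud(d,T); m=(w[...,2]>.12)&(w[...,2]<.136)&(w[...,0]>.4)&(w[...,0]<.55)&(w[...,1]<-.2)
q=w[m]; print(len(q),q.mean(0).round(4),np.percentile(q,[2,98],axis=0).round(4))
vt=np.linalg.svd(q[:,:2]-q[:,:2].mean(0),full_matrices=0)[2]; print(np.degrees(np.arctan2(-vt[0,0],vt[0,1])))
E
```

```text
1.15 [ 0.45074285 -0.41934058  0.25037054] [-5.75373038e-05  7.39111037e-01  6.73583593e-01 -1.22531993e-04] [ 0.88623822  0.46515291 -0.33144192  1.82483403  0.1903633   0.88279357
  0.37336359]
2309 [ 0.4698 -0.3645  0.1286] [[ 0.4583 -0.4397  0.1211]
 [ 0.4806 -0.3007  0.1313]]
174.2271444664321
```

View pics/w1.png

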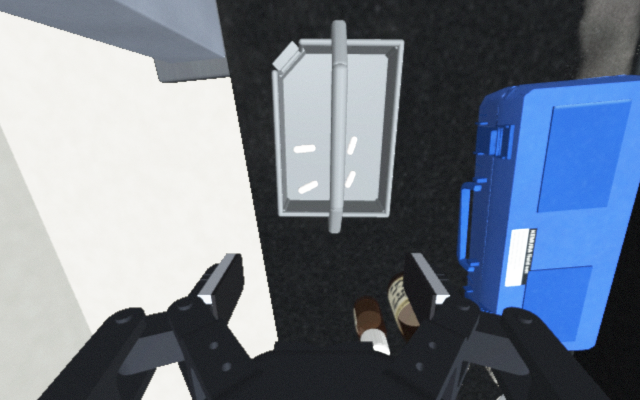

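```bash
python3 - <<'E'
from h import *
d=np.load("w1.npz");T=d["T"]
a=ray(d,402.5,41,.055,T);b=ray(d,389,216,.055,T);c=ray(d,279,216,.055,T)
print(a,b,c,np.linalg.norm(a-b),np.linalg.norm(b-c),(a+c)/2)
y=a-b;x=b-c;print(np.degrees(np.arctan2(-y[0],y[1])),np.degrees(np.arctan2(x[1],x[0])))
# handle top ends
print(ray(d,339,64,.130,T),ray(d,336,190,.130,T))
w=cloud(d,T);g=w[64:190,330:345]; 
for v in (60,80,120,160,200,215,225): 
    r=w[v,320:355]; k=r[:,2]>.115; print(v,r[k].mean(0).round(4) if k.any() else None,k.sum(),r[k][:,2].max().round(4) if k.any() else 0)
E
```

```text
[ 0.5496811  -0.27854876  0.055     ] [ 0.53136666 -0.47978566  0.055     ] [ 0.38854686 -0.46657661  0.055     ] 0.20206857510376125 0.14342934105837996 [ 0.46911398 -0.37256268  0.055     ]
-5.200124299821109 -5.284112409563926
[ 0.47508044 -0.30486127  0.13      ] [ 0.46374845 -0.41666897  0.13      ]
60 [ 0.4763 -0.3006  0.1219] 16 0.1238
80 [ 0.4746 -0.3174  0.1291] 16 0.1306
120 [ 0.4707 -0.3509  0.1293] 15 0.1319
160 [ 0.4675 -0.3873  0.1295] 14 0.1313
200 [ 0.4635 -0.4274  0.1289] 14 0.1305
215 [ 0.4613 -0.4478  0.1172] 12 0.1185
225 None 0 0
```

```bash
python3 - <<'E'
from plant import robot
from h import *
T=tcp(robot.observe());A=down([.469,-.373,.22],84.6);plan(T,A,4);plan(A,down([.469,-.373,.099],84.6),8)
E
```

```text
end [ 0.4687 -0.3729  0.2198] rot err 0.15
[[1.0,1.0,0.3,0.8,0.001,-0.001,0.004],[1.0,1.1,0.2,0.7,0.001,-0.001,0.004],[1.0,1.0,0.3,0.8,0.001,-0.001,0.004],[1.0,1.1,0.2,0.8,0.001,-0.001,0.004]]
end [ 0.469 -0.373  0.099] rot err 0.0
[[1.0,0.0,0.0,1.5,0.0,0.0,0.0],[1.0,0.0,0.0,1.5,0.0,0.0,0.0],[1.0,0.0,0.0,1.5,0.0,0.0,0.0],[1.0,0.0,0.0,1.5,0.0,0.0,0.0],[1.0,0.0,0.0,1.6,0.0,0.0,0.0],[1.0,0.0,0.0,1.5,0.0,0.0,0.0],[1.0,0.0,0.0,1.5,0.0,0.0,0.0],[1.0,0.0,0.0,1.5,0.0,0.0,0.0]]
```

carry_out --pt "1 1.0 0.3 0.8 0 0 0" --pt "1 1.1 0.2 0.7 0 0 0" --pt "1 1.0 0.3 0.8 0 0 0" --pt "1 1.1 0.2 0.8 0 0 0" --pt "1 0 0 1.5 0 0 0" --pt "1 0 0 1.5 0 0 0" --pt "1 0 0 1.5 0 0 0" --pt "1 0 0 1.5 0 0 0" --pt "1 0 0 1.6 0 0 0" --pt "1 0 0 1.5 0 0 0" --pt "1 0 0 1.5 0 0 0" --pt "1 0 0 1.5 0 0 0" --squeeze 35

```text
t: 2.2
position: [0.4638, -0.3791, 0.0967]
orientation: [-0.001, 0.741, 0.672, -0.0]
wrist_force: [0.4, -0.5, -0.5]
width: 0.0854
```

```bash
python3 - <<'E'
from plant import robot
from h import *
s=robot.observe();print(s["t"],s["position"],s["orientation"],s["wrist_force"])
d=robot.snapshot("wrist"); T=tcp(s)@d["mount"]; np.savez("w2.npz",T=T,**d)
cv2.imwrite("pics/w2.png",d["image"][:,:,::-1])
E
```

```text
2.2 [ 0.46378669 -0.37907192  0.09669017] [-5.24560436e-04  7.40913255e-01  6.71600509e-01 -1.71028924e-04] [ 0.42266281 -0.46698811 -0.49559962]
```

View pics/w2.png

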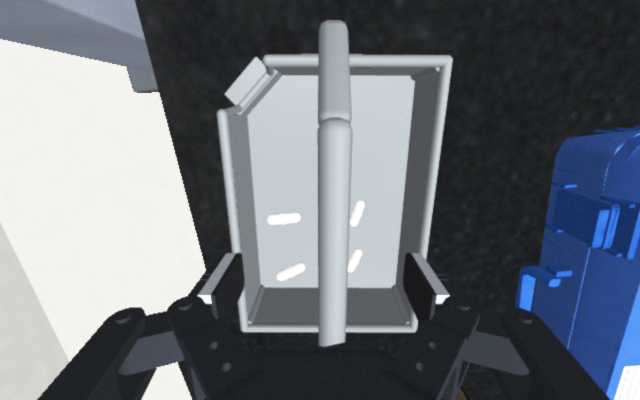

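```bash
python3 - <<'E'
from plant import robot
from h import *
T=tcp(robot.observe());print(T[:3,3],T[:3,:3].round(3));plan(T,down([.4692,-.373,.099],84.5),3)
d=np.load("w2.npz");P=d["T"]
a=ray(d,452,57,.055,P);b=ray(d,415,331,.055,P);c=ray(d,242,331,.055,P)
print(a,b,c,np.linalg.norm(a-b),np.linalg.norm(b-c),(a+c)/2)
E
```

```text
[ 0.46274016 -0.37825785  0.09413082] [[ 0.098  0.995 -0.004]
 [ 0.995 -0.098  0.003]
 [ 0.002 -0.004 -1.   ]]
end [ 0.4693 -0.3729  0.0991] rot err 0.1
[[1.0,0.2,0.2,-0.2,-0.001,-0.001,-0.001],[1.0,0.2,0.2,-0.1,-0.001,-0.001,-0.001],[1.0,0.2,0.2,-0.2,-0.001,-0.001,-0.001]]
[ 0.55112016 -0.27821423  0.055     ] [ 0.53003087 -0.48048671  0.055     ] [ 0.3879616  -0.46671525  0.055     ] 0.2033689164307085 0.14273518132095425 [ 0.46954088 -0.37246474  0.055     ]
```

carry_out --pt "1 0.2 0.2 -0.2 0 0 0" --pt "1 0.2 0.2 -0.1 0 0 0" --pt "1 0.2 0.2 -0.2 0 0 0" --pt "1 0 0 0 0 0 0" --pt "1 0 0 0 0 0 0"

```text
t: 2.67
position: [0.4716, -0.3742, 0.1043]
orientation: [0.001, 0.74, 0.672, 0.0]
wrist_force: [-0.1, 0.2, 1.2]
width: 0.0856
```

carry_out --pt "1 0 0 0.2 0 0 0" --pt "1 0 0 0.2 0 0 0" --pt "1 0 0 0.1 0 0 0" --pt "1 0 0 0 0 0 0" --pt "1 0 0 0 0 0 0" --pt "1 0 0 0 0 0 0"

```text
t: 3.17
position: [0.4709, -0.3742, 0.0982]
orientation: [-0.0, 0.741, 0.672, -0.0]
wrist_force: [-0.4, 0.1, 0.3]
width: 0.0857
```

```bash
python3 - <<'E'
from plant import robot
from h import *
s=robot.observe();print(s["t"],s["position"],s["orientation"],s["wrist_force"])
d=robot.snapshot("wrist"); T=tcp(s)@d["mount"]
cv2.imwrite("pics/w3.png",d["image"][:,:,::-1])
s=robot.observe();print(s["t"],s["position"],s["orientation"],s["joint_vel"])
E
```

```text
3.1667 [ 0.47086317 -0.37420893  0.09821166] [-6.16804281e-05  7.40575117e-01  6.71973579e-01 -4.34110562e-05] [-0.39604046  0.11491242  0.32465815]
3.2167 [ 0.47088805 -0.37417253  0.09822815] [-5.72318920e-05  7.40570977e-01  6.71978143e-01 -1.99431088e-05] [-7.00644453e-04 -3.97158509e-04 -1.11938130e-04 -8.77322518e-05
 -3.47216459e-04  5.07712709e-04  1.66920875e-03]
```

View pics/w3.png

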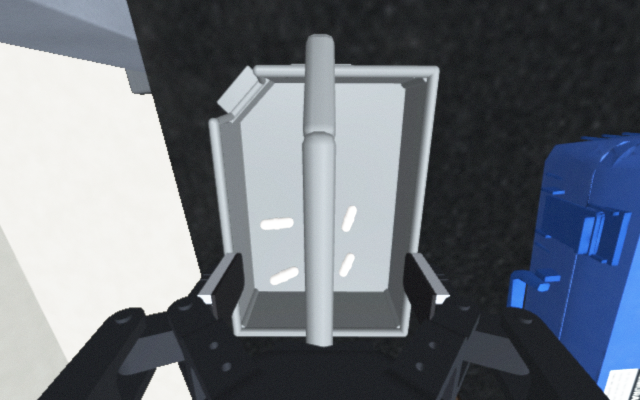

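carry_out --pt "1 0 -0.2 0 0 0 0" --pt "0.6 0 0 0 0 0 0" --pt "0.4 0 0 0 0 0 0" --pt "0.3 0 0 0 0 0 0" --pt "0.2 0 0 0 0 0 0" --pt "0.1 0 0 0 0 0 0" --pt "0 0 0 0 0 0 0" --pt "0 0 0 0 0 0 0" --pt "0 0 0 0 0 0 0" --pt "0 0 0 0 0 0 0" --pt "0 0 0 0 0 0 0" --pt "0 0 0 0 0 0 0" --squeeze 36

```text
t: 4.22
position: [0.469, -0.374, 0.0983]
orientation: [0.0, 0.741, 0.672, 0.0]
wrist_force: [-0.6, 0.9, 1.1]
width: 0.0134
```

```bash
python3 - <<'E'
from plant import robot
from h import *
s=robot.observe();print(s["t"],s["position"],s["orientation"],s["wrist_force"],s["width"])
d=robot.snapshot("wrist"); T=tcp(s)@d["mount"]
cv2.imwrite("pics/w4.png",d["image"][:,:,::-1]);np.savez("w4.npz",T=T,**d)
E
```

```text
4.2167 [ 0.46897618 -0.37400111  0.09831623] [5.41474889e-05 7.40541195e-01 6.72010963e-01 1.87292710e-07] [-0.61238552  0.89745739  1.09777408] 0.013369461503091519
```

View pics/w4.png

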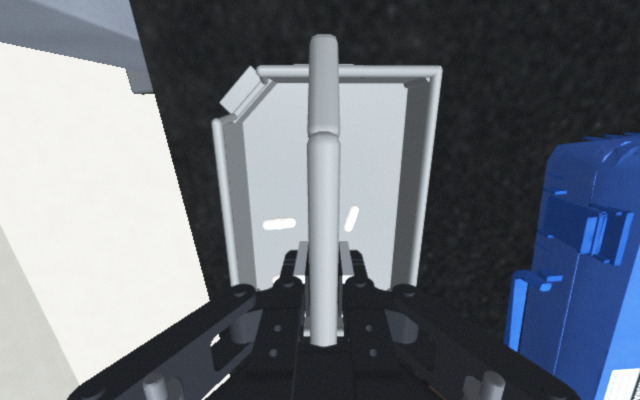

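carry_out --pt "0 0 0 -0.3 0 0 0" --pt "0 0 0 -0.6 0 0 0" --pt "0 0 0 -1.0 0 0 0" --pt "0 0 0 -1.5 0 0 0" --pt "0 0 0 -2 0 0 0" --pt "0 0 0 -2 0 0 0" --pt "0 0 0 -2 0 0 0" --pt "0 0 0 -2 0 0 0" --pt "0 0 0 -1.5 0 0 0" --pt "0 0 0 -1 0 0 0" --pt "0 0 0 -0.6 0 0 0" --pt "0 0 0 -0.3 0 0 0"

```text
t: 5.27
position: [0.4689, -0.374, 0.2472]
orientation: [0.0, 0.741, 0.672, 0.0]
wrist_force: [-0.6, -0.6, -2.9]
width: 0.0136
```

```bash
python3 - <<'E'
from plant import robot
from h import *
s=robot.observe();print(s["t"],s["position"],s["orientation"],s["wrist_force"],s["torque"],s["width"])
for n in ("wrist","scene"):
    d=robot.snapshot(n); T=tcp(s)@d["mount"] if n=="wrist" else d["pose"]
    cv2.imwrite(f"pics/{n}5.png",d["image"][:,:,::-1]);np.savez(f"{n}5.npz",T=T,**d)
for n in ("scene","side"):
    d=np.load(n+"0.npz"); w=cloud(d); hs=[]
    hsv=cv2.cvtColor(d["image"],cv2.COLOR_RGB2HSV)
    # jar: points above table in region
    m=(w[...,0]>.40)&(w[...,0]<.50)&(w[...,1]>.045)&(w[...,1]<.15)&(w[...,2]>.01)&(w[...,2]<.08)
    q=w[m];print(n,len(q),q.mean(0).round(4),np.percentile(q,[2,98],axis=0).round(4).tolist())
    vv,uu=np.where(m);print("px",uu.min(),uu.max(),vv.min(),vv.max())
d=np.load("side0.npz");print(ray(d,280+142/5,195+404/5,.06))
d=np.load("scene0.npz");print(ray(d,270+168/5,205+375/5,.06))
# equipment: highest extents
w=cloud(np.load("scene0.npz"))
for a,(x0,x1,y0,y1) in {"drawer":(.5,.8,.02,.4),"stir":(.5,.8,-.3,.02)}.items():
    m=(w[...,0]>x0)&(w[...,0]<x1)&(w[...,1]>y0)&(w[...,1]<y1)&(w[...,2]>.02)&(w[...,2]<.2); q=w[m]; print(a,np.percentile(q,[1,99],axis=0).round(3).tolist())
E
```

```text
5.2667 [ 0.46889895 -0.37404265  0.2472176 ] [4.44993323e-04 7.40586314e-01 6.71961096e-01 8.88324176e-06] [-0.62639371 -0.61660673 -2.92049424] [ 0.0355224  -0.00119369 -0.01377194] 0.013592786950033041
scene 491 [0.4536 0.0986 0.0393] [[0.4272, 0.0638, 0.0121], [0.4847, 0.1234, 0.0617]]
px 292 314 272 299
side 631 [0.4516 0.0985 0.0382] [[0.4251, 0.0631, 0.0118], [0.4818, 0.1232, 0.0601]]
px 296 321 269 300
[0.45538049 0.0917259  0.06      ]
[0.45464559 0.09415824 0.06      ]
drawer [[0.569, 0.054, 0.022], [0.792, 0.38, 0.189]]
stir [[0.512, -0.278, 0.022], [0.757, -0.006, 0.08]]
```

View pics/wrist5.png

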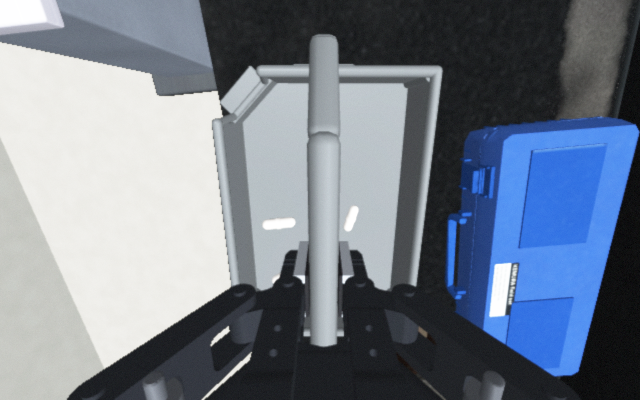

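View pics/scene5.png

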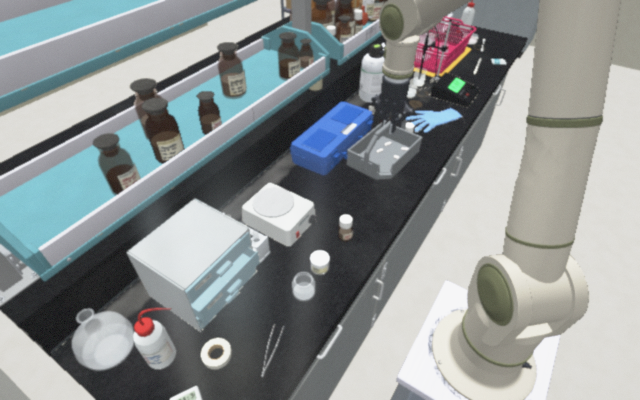

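```bash
cat >> h.py <<'E'
TC=np.eye(4);TC[:3,:3]=np.array([[0,1,0],[1,0,0],[0,0,-1]]).T;TC[:3,3]=[.0015,0,.0983]
LIP=np.array([-.064,.094,.026,1]);COR=np.array([-.0515,.0815,.004,1])
E
python3 - <<'E'
from h import *
d=np.load("wrist5.npz"); M=d["mount"]
img=d["image"][:,:,::-1].copy()
P=np.array([[.07,.1,.055],[-.038,.1,.055],[-.07,.068,.055],[-.064,.094,.026],[.07,0,.055],[-.07,0,.055],[-.0515,.0815,.004]])
Mi=np.linalg.inv(M)
pt=P@TC[:3,:3].T+TC[:3,3]
px=proj(d,pt,M);print(px.round(1))
for a,b in px: cv2.circle(img,(int(a),int(b)),2,(0,0,255),-1)
cv2.imwrite("pics/w5o.png",cv2.resize(img[40:220,180:460],None,fx=2.8,fy=2.8,interpolation=2))
E
```

```text
[[437.5  70.9]
 [260.8  70.9]
 [214.8 125. ]
 [233.8  85.4]
 [419.8 222.4]
 [226.2 222.4]
 [259.2 104.4]]
```

View pics/w5o.png

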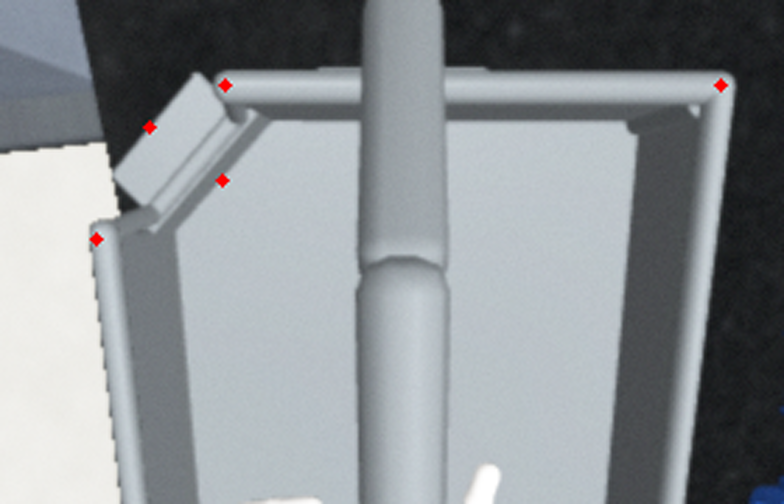

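```bash
cat >> h.py <<'E'
def goal(nang,tilt,lip):
    """tool pose: caddy's pouring normal at world angle nang (deg), tilted, lip at point"""
    Rz=R.from_euler('z',nang-135,degrees=True); n=np.radians(nang)
    ax=np.array([-np.sin(n),np.cos(n),0])  # up x n -> top leans toward n
    Rc=(R.from_rotvec(np.radians(tilt)*ax)*Rz).as_matrix()
    Tc=np.eye(4);Tc[:3,:3]=Rc;Tc[:3,3]=np.array(lip)-Rc@LIP[:3]
    return Tc@np.linalg.inv(TC)
E
python3 - <<'E'
from plant import robot
from h import *
F=goal(90,25,[.455,.093,.11]);print("final\n",F.round(3))
S=tcp(robot.observe()); A=down([.445,-.05,.30],45)
print(S[:3,3]);plan(S,A,24,0)
E
```

```text
final
 [[ 0.707  0.707 -0.     0.433]
 [ 0.641 -0.641 -0.423  0.021]
 [-0.299  0.299 -0.906  0.223]
 [ 0.     0.     0.     1.   ]]
[ 0.46878941 -0.3739483   0.24629388]
end [ 0.445  -0.0495  0.3003] rot err 0.44
[[0.0,1.3,-0.2,-0.2,0.0,0.0,0.029],[0.0,1.4,-0.3,-0.2,0.0,0.0,0.029],[0.0,1.3,-0.3,-0.3,0.0,0.0,0.029],[0.0,1.3,-0.3,-0.2,0.0,0.0,0.029],[0.0,1.3,-0.4,-0.2,0.0,0.0,0.029],[0.0,1.3,-0.4,-0.2,0.0,0.0,0.029],[0.0,1.2,-0.5,-0.3,0.0,0.0,0.029],[0.0,1.3,-0.5,-0.2,0.0,0.0,0.029],[0.0,1.2,-0.5,-0.2,0.0,0.0,0.029],[0.0,1.3,-0.6,-0.2,0.0,0.0,0.029],[0.0,1.2,-0.6,-0.3,0.0,0.0,0.029],[0.0,1.2,-0.6,-0.2,0.0,0.0,0.029],[0.0,1.2,-0.7,-0.2,0.0,0.0,0.029],[0.0,1.1,-0.7,-0.2,0.0,0.0,0.029],[0.0,1.1,-0.7,-0.3,0.0,0.0,0.029],[0.0,1.2,-0.8,-0.2,0.0,0.0,0.029],[0.0,1.0,-0.8,-0.2,0.0,0.0,0.029],[0.0,1.1,-0.9,-0.2,0.0,0.0,0.029],[0.0,1.1,-0.8,-0.3,0.0,0.0,0.029],[0.0,1.0,-0.9,-0.2,0.0,0.0,0.029],[0.0,1.0,-0.9,-0.2,0.0,0.0,0.029],[0.0,0.9,-1.0,-0.2,0.0,0.0,0.029],[0.0,1.0,-1.0,-0.2,0.0,0.0,0.029],[0.0,0.9,-1.0,-0.3,0.0,0.0,0.029]]
```

carry_out --pt "0 0.6 -0.1 -0.1 0 0 0.015" --pt "0 1.0 -0.2 -0.2 0 0 0.025" --pt "0 1.3 -0.3 -0.3 0 0 0.03" --pt "0 1.3 -0.3 -0.2 0 0 0.03" --pt "0 1.3 -0.4 -0.2 0 0 0.03" --pt "0 1.3 -0.4 -0.2 0 0 0.03" --pt "0 1.2 -0.5 -0.3 0 0 0.03" --pt "0 1.3 -0.5 -0.2 0 0 0.03" --pt "0 1.2 -0.5 -0.2 0 0 0.03" --pt "0 1.3 -0.6 -0.2 0 0 0.03" --pt "0 1.2 -0.6 -0.3 0 0 0.03" --pt "0 1.2 -0.6 -0.2 0 0 0.03"

```text
t: 6.37
position: [0.4556, -0.222, 0.2716]
orientation: [-0.001, 0.844, 0.536, -0.0]
wrist_force: [0.2, -0.7, -3.1]
width: 0.0131
```

carry_out --pt "0 1.2 -0.7 -0.2 0 0 0.029" --pt "0 1.1 -0.7 -0.2 0 0 0.029" --pt "0 1.1 -0.7 -0.3 0 0 0.029" --pt "0 1.2 -0.8 -0.2 0 0 0.029" --pt "0 1.0 -0.8 -0.2 0 0 0.029" --pt "0 1.1 -0.9 -0.2 0 0 0.029" --pt "0 1.1 -0.8 -0.3 0 0 0.029" --pt "0 1.0 -0.9 -0.2 0 0 0.029" --pt "0 1.0 -0.9 -0.2 0 0 0.029" --pt "0 0.7 -0.7 -0.2 0 0 0.025" --pt "0 0.4 -0.4 -0.2 0 0 0.01" --pt "0 0.1 -0.1 0 0 0 0.005"

```text
t: 7.37
position: [0.4449, -0.0837, 0.2961]
orientation: [-0.0, 0.914, 0.405, -0.0]
wrist_force: [1.1, 0.4, -3.5]
width: 0.0138
```

```bash
python3 - <<'E'
from plant import robot
from h import *
s=robot.observe();print(s["t"],s["position"],s["orientation"],s["wrist_force"],s["torque"],s["width"],s["joints"])
for n in ("wrist","scene"):
    d=robot.snapshot(n); T=tcp(s)@d["mount"] if n=="wrist" else d["pose"]
    cv2.imwrite(f"pics/{n}6.png",d["image"][:,:,::-1]);np.savez(f"{n}6.npz",T=T,**d)
E
```

```text
7.3667 [ 0.4448831  -0.08368372  0.29613493] [-2.51461481e-04  9.14327943e-01  4.04974466e-01 -1.77812381e-04] [ 1.10701406  0.42824525 -3.51254509] [ 0.00242475 -0.05549236 -0.01027015] 0.013820613610041802 [ 0.32154669  0.20298879 -0.3106657   2.10256331  0.08187758  0.84771126
 -0.77430565]
```

View pics/wrist6.png

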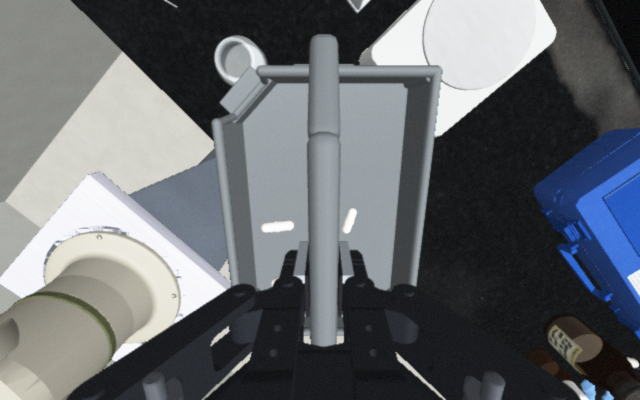

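View pics/scene6.png

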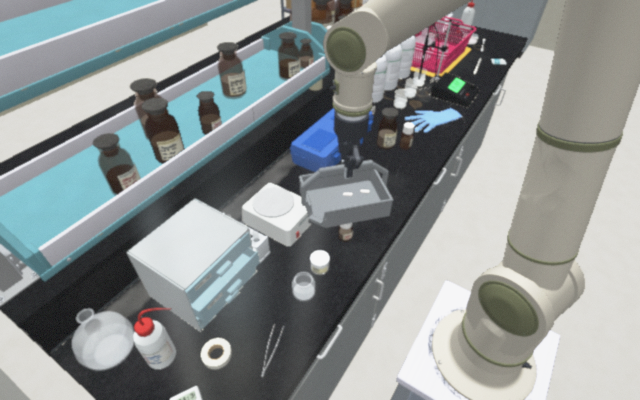

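```bash
python3 - <<'E'
from plant import robot
from h import *
d=np.load("wrist6.npz");T=d["T"]
cv2.imwrite("pics/jar6.png",cv2.resize(d["image"][20:110,190:290,::-1],None,fx=6,fy=6,interpolation=2))
print(T[:3,3])
for p in [(239,59),(237,62)]: print(ray(d,*p,.06,T))
F=goal(90,25,[.455,.093,.13])
S=tcp(robot.observe()); B=goal(90,12,[.455,.02,.19]);C=goal(90,25,[.455,.04,.17]);print(B[:3,3],C[:3,3])
plan(S,B,12,0);plan(B,C,12,0)
E
```

```text
[ 0.49864904 -0.02549971  0.43899776]
[0.46157197 0.08810801 0.06      ]
[0.45726987 0.08750537 0.06      ]
[ 0.43272614 -0.07528693  0.28416909] [ 0.43272614 -0.03166129  0.28319043]
end [ 0.4327 -0.0757  0.2841] rot err 0.28
[[0.0,0.0,-0.1,0.1,-0.012,-0.013,0.004],[0.0,0.0,-0.2,0.1,-0.012,-0.013,0.004],[0.0,0.0,-0.1,0.1,-0.012,-0.013,0.004],[0.0,0.0,-0.1,0.1,-0.012,-0.013,0.004],[0.0,0.0,-0.2,0.1,-0.012,-0.013,0.004],[0.0,0.0,-0.1,0.1,-0.012,-0.013,0.004],[0.0,-0.1,-0.1,0.1,-0.012,-0.013,0.004],[0.0,0.0,-0.2,0.0,-0.012,-0.013,0.004],[0.0,0.0,-0.1,0.1,-0.012,-0.013,0.004],[0.0,0.0,-0.1,0.1,-0.012,-0.013,0.004],[0.0,0.0,-0.2,0.1,-0.012,-0.013,0.004],[0.0,0.0,-0.1,0.1,-0.012,-0.013,0.004]]
end [ 0.4327 -0.0312  0.2826] rot err 0.36
[[0.0,0.3,-0.3,-0.1,-0.013,-0.013,0.0],[0.0,0.2,-0.2,0.0,-0.013,-0.013,0.0],[0.0,0.3,-0.3,-0.1,-0.013,-0.013,0.0],[0.0,0.2,-0.2,-0.1,-0.013,-0.013,0.0],[0.0,0.3,-0.3,-0.1,-0.013,-0.013,0.0],[0.0,0.2,-0.2,-0.1,-0.013,-0.013,0.0],[0.0,0.2,-0.2,-0.1,-0.013,-0.013,0.0],[0.0,0.3,-0.3,-0.1,-0.013,-0.013,0.0],[0.0,0.2,-0.2,-0.1,-0.013,-0.013,0.0],[0.0,0.3,-0.3,-0.2,-0.013,-0.013,0.0],[0.0,0.2,-0.2,-0.1,-0.013,-0.013,0.0],[0.0,0.3,-0.3,-0.1,-0.013,-0.013,0.0]]
```

View pics/jar6.png

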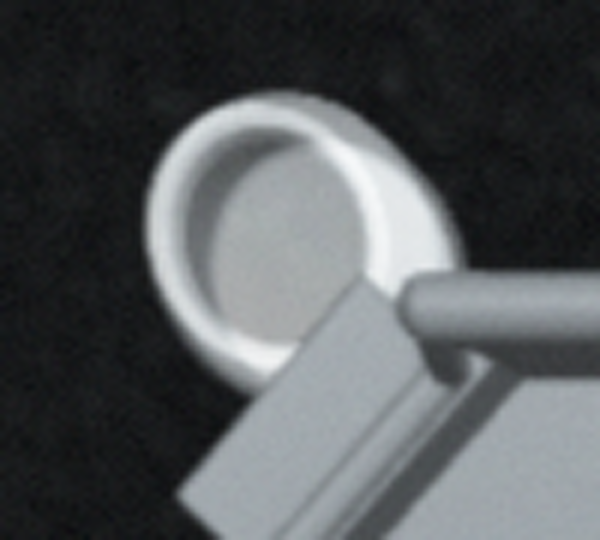

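carry_out --pt "0 0 -0.1 0.1 -0.012 -0.013 0.004" --pt "0 0 -0.2 0.1 -0.012 -0.013 0.004" --pt "0 0 -0.1 0.1 -0.012 -0.013 0.004" --pt "0 0 -0.1 0.1 -0.012 -0.013 0.004" --pt "0 0 -0.2 0.1 -0.012 -0.013 0.004" --pt "0 0 -0.1 0.1 -0.012 -0.013 0.004" --pt "0 -0.1 -0.1 0.1 -0.012 -0.013 0.004" --pt "0 0 -0.2 0 -0.012 -0.013 0.004" --pt "0 0 -0.1 0.1 -0.012 -0.013 0.004" --pt "0 0 -0.1 0.1 -0.012 -0.013 0.004" --pt "0 0 -0.2 0.1 -0.012 -0.013 0.004" --pt "0 0 -0.1 0.1 -0.012 -0.013 0.004"

```text
t: 8.47
position: [0.4327, -0.0764, 0.284]
orientation: [0.097, 0.919, 0.38, -0.043]
wrist_force: [-0.2, -0.3, -2.2]
width: 0.0134
```

carry_out --pt "0 0.3 -0.3 -0.1 -0.013 -0.013 0" --pt "0 0.2 -0.2 0 -0.013 -0.013 0" --pt "0 0.3 -0.3 -0.1 -0.013 -0.013 0" --pt "0 0.2 -0.2 -0.1 -0.013 -0.013 0" --pt "0 0.3 -0.3 -0.1 -0.013 -0.013 0" --pt "0 0.2 -0.2 -0.1 -0.013 -0.013 0" --pt "0 0.2 -0.2 -0.1 -0.013 -0.013 0" --pt "0 0.3 -0.3 -0.1 -0.013 -0.013 0" --pt "0 0.2 -0.2 -0.1 -0.013 -0.013 0" --pt "0 0.3 -0.3 -0.2 -0.013 -0.013 0" --pt "0 0.2 -0.2 -0.1 -0.013 -0.013 0" --pt "0 0.3 -0.3 -0.1 -0.013 -0.013 0"

```text
t: 9.47
position: [0.4331, -0.0321, 0.2824]
orientation: [0.198, 0.903, 0.373, -0.084]
wrist_force: [-0.8, -0.5, -3.5]
width: 0.0134
```

```bash
cat > look.py <<'E'
import sys
from plant import robot
from h import *
k=sys.argv[1]
s=robot.observe();T=tcp(s);print(s["t"],s["position"],s["wrist_force"],s["torque"],s["width"],s["joints"].round(3) if hasattr(s["joints"],"round") else s["joints"])
C=T@TC;print("lip",(C@LIP)[:3].round(4),"tilt",np.degrees(np.arccos(C[2,2])).round(2),"n dir",np.degrees(np.arctan2(C[1,2],C[0,2])).round(1), "sill n", np.degrees(np.arctan2(*(C[:2,:3]@np.array([-1,1,0]))[::-1])).round(1))
for n in ("wrist","scene"):
    d=robot.snapshot(n); Tw=T@d["mount"] if n=="wrist" else d["pose"]
    cv2.imwrite(f"pics/{n}{k}.png",d["image"][:,:,::-1]);np.savez(f"{n}{k}.npz",T=Tw,Tt=T,**d)
E
python3 look.py 7
```

```text
9.4667 [ 0.43307241 -0.03211154  0.2824196 ] [-0.77099727 -0.50247278 -3.53230436] [0.75416425 0.01840933 0.00396578] 0.013431476866920122 [-0.122  0.252 -0.298  2.173  0.563  0.999 -1.579]
lip [0.4551 0.0398 0.1694] tilt 24.84 n dir 89.4 sill n 90.0
```

View pics/wrist7.png

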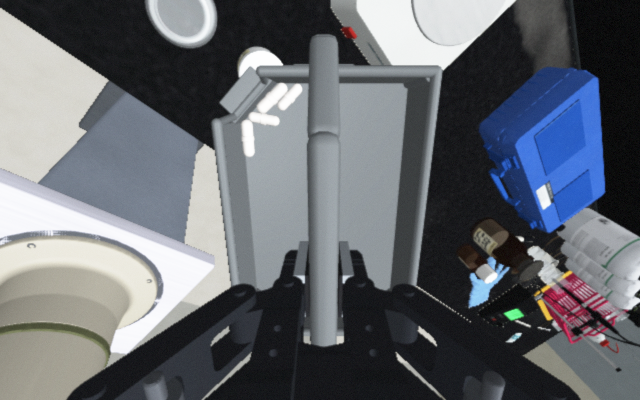

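View pics/scene7.png

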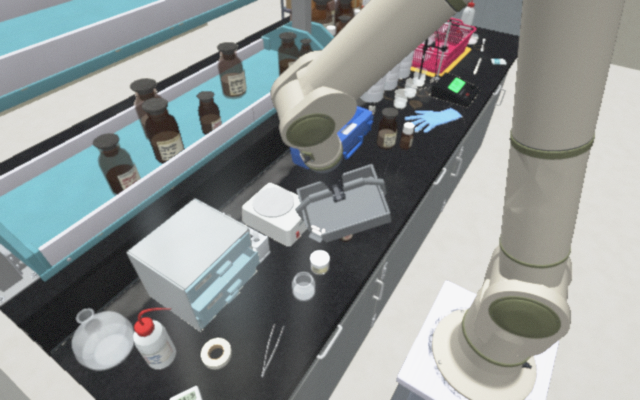

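```bash
cat > bars.py <<'E'
import sys
from h import *
d=np.load(sys.argv[1]); M=d["mount"]
im=cv2.cvtColor(d["image"],cv2.COLOR_RGB2GRAY)
Mc=np.linalg.inv(TC)@M
m=(im>215).astype(np.uint8); m[:, :225]=0; m[:80]=0; m[200:]=0; m[:,305:]=0
n,l,st,ce=cv2.connectedComponentsWithStats(m)
for i in range(1,n):
    if st[i,4]>15:
        a=ray(d,*ce[i],.0085,Mc); print(ce[i].round(1),st[i],(a*1000).round(1),"dist",np.linalg.norm(a[:2]-COR[:2]).round(4))
cv2.imwrite(sys.argv[1][:-4]+"c.png".replace("c","_c"),cv2.resize(d["image"][40:200,190:350,::-1],None,fx=3.7,fy=3.7,interpolation=2))
E
python3 bars.py wrist7.npz; mv wrist7_c.png pics/
```

```text
[267.7 112.8] [ 242   83   60   74 1292] [-43.5  75.4   8.5] dist 0.0101
```

View pics/wrist7_c.png

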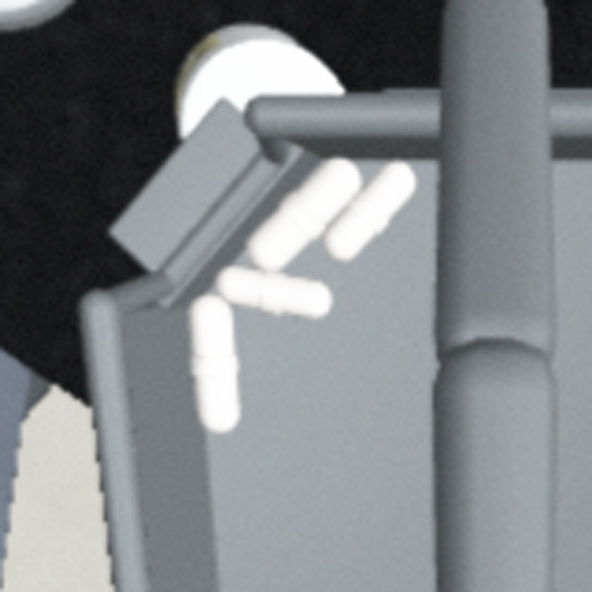

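```bash
python3 - <<'E'
from plant import robot
from h import *
S=tcp(robot.observe());A=goal(90,25,[.456,.093,.165]);plan(S,A,10,0);plan(A,goal(90,25,[.456,.093,.111]),10,0)
d=np.load("wrist7.npz");Mc=np.linalg.inv(TC)@d["mount"]
for p in [(271.9,97.6),(290,96.8),(263.8,118.4),(248.1,137.8)]:
    a=ray(d,*p,.0083,Mc);print((a*1000).round(1),np.linalg.norm(a[:2]-COR[:2]).round(4))
E
```

```text
end [0.4338 0.0212 0.2787] rot err 0.28
[[0.0,0.4,-0.3,-0.2,-0.001,0.0,0.0],[0.0,0.3,-0.4,-0.2,-0.001,0.0,0.0],[0.0,0.4,-0.3,-0.2,-0.001,0.0,0.0],[0.0,0.3,-0.4,-0.1,-0.001,0.0,0.0],[0.0,0.4,-0.3,-0.2,-0.001,0.0,0.0],[0.0,0.3,-0.4,-0.2,-0.001,0.0,0.0],[0.0,0.4,-0.3,-0.2,-0.001,0.0,0.0],[0.0,0.3,-0.3,-0.2,-0.001,0.0,0.0],[0.0,0.4,-0.4,-0.2,-0.001,0.0,0.0],[0.0,0.3,-0.3,-0.2,-0.001,0.0,0.0]]
end [0.4337 0.0211 0.2242] rot err 0.0
[[0.0,0.2,-0.2,0.5,0.0,0.0,0.0],[0.0,0.1,-0.1,0.5,0.0,0.0,0.0],[0.0,0.2,-0.2,0.5,0.0,0.0,0.0],[0.0,0.1,-0.1,0.5,0.0,0.0,0.0],[0.0,0.2,-0.2,0.4,0.0,0.0,0.0],[0.0,0.2,-0.2,0.5,0.0,0.0,0.0],[0.0,0.1,-0.1,0.5,0.0,0.0,0.0],[0.0,0.2,-0.2,0.5,0.0,0.0,0.0],[0.0,0.2,-0.2,0.5,0.0,0.0,0.0],[0.0,0.1,-0.1,0.5,0.0,0.0,0.0]]
[-39.6  86.8   8.3] 0.0131
[-25.3  87.4   8.3] 0.0268
[-47.   71.1   8.3] 0.0113
[-60.8  55.9   8.3] 0.0273
```

carry_out --pt "0 0.2 -0.2 -0.1 -0.001 0 0" --pt "0 0.4 -0.4 -0.2 -0.001 0 0" --pt "0 0.4 -0.4 -0.2 -0.001 0 0" --pt "0 0.3 -0.4 -0.2 -0.001 0 0" --pt "0 0.4 -0.3 -0.2 -0.001 0 0" --pt "0 0.4 -0.4 -0.2 -0.001 0 0" --pt "0 0.4 -0.3 -0.2 -0.001 0 0" --pt "0 0.4 -0.4 -0.2 -0.001 0 0" --pt "0 0.4 -0.4 -0.2 -0.001 0 0" --pt "0 0.2 -0.2 -0.2 0 0 0" --pt "0 0 0 0 0 0 0" --pt "0 0 0 0 0 0 0"

```text
t: 10.57
position: [0.4336, 0.0208, 0.2793]
orientation: [0.202, 0.901, 0.374, -0.082]
wrist_force: [-0.4, -0.7, -2.8]
width: 0.0136
```

```bash
python3 look.py 8; python3 bars.py wrist8.npz; python3 - <<'E'
from h import *
d=np.load("scene8.npz");cv2.imwrite("pics/s8c.png",cv2.resize(d["image"][180:310,270:400,::-1],None,fx=4.6,fy=4.6,interpolation=2))
E
```

```text
10.5667 [0.43361531 0.0207682  0.27925086] [-0.4217381  -0.67548245 -2.83759285] [0.76222313 0.02332462 0.00878355] 0.013642779185325226 [-0.211  0.278 -0.332  2.149  0.546  1.041 -1.68 ]
lip [0.456  0.0921 0.1659] tilt 25.17 n dir 90.4 sill n 90.1
[267.2 113. ] [ 242   83   59   74 1292] [-43.9  75.3   8.5] dist 0.0098
```

View pics/s8c.png

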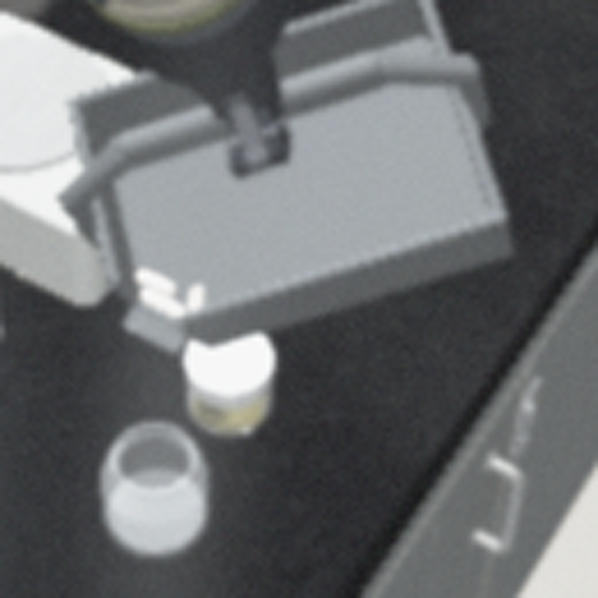

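View pics/wrist8.png

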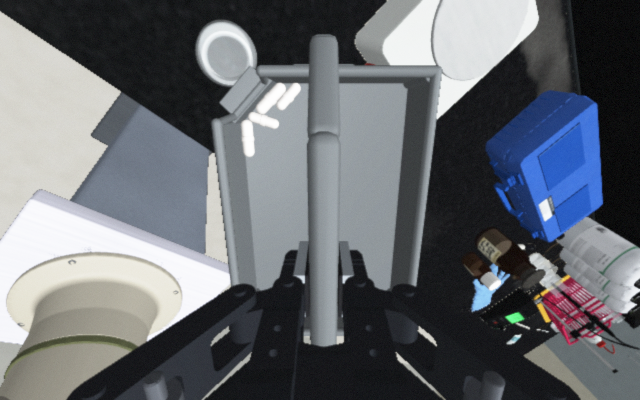

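```bash
python3 - <<'E'
from h import *
d=np.load("wrist8.npz");cv2.imwrite("pics/w8c.png",cv2.resize(d["image"][10:130,180:300,::-1],None,fx=5,fy=5,interpolation=2))
s=np.load("scene8.npz");L=(d["Tt"]@TC@LIP)[:3];p=proj(s,L,s["pose"]);print("lip crop px",(p-[270,180])*4.6)
T=d["T"];im=d["image"][:,:,::-1].copy()
th=np.linspace(0,2*np.pi,60)
for r,c in((.031,(0,0,255)),(.024,(0,255,0))):
    pts=proj(d,np.stack([.456+r*np.cos(th),.093+r*np.sin(th),.06+0*th],-1),T); print(pts.min(0),pts.max(0))
w=cloud(d,T)
m=(abs(w[...,2]-.06)<.006)&(w[...,0]>.4)&(w[...,0]<.51)&(w[...,1]>.05)&(w[...,1]<.14)
q=w[m];print(len(q),np.percentile(q,[1,50,99],axis=0))
E
```

```text
lip crop px [151.21296791 339.87657771]
[192.57825382  22.51678399] [257.95876094  91.07915048]
[200.520574    31.20168376] [251.05197574  84.18271391]
725 [[0.4333198  0.07294232 0.05424929]
 [0.45664425 0.09782316 0.05963216]
 [0.48078001 0.11614246 0.06164052]]
```

View pics/w8c.png

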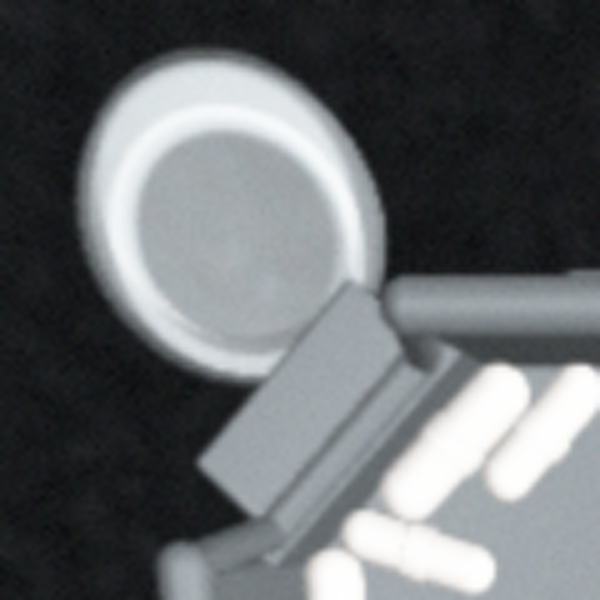

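```bash
python3 - <<'E'
from h import *
d=np.load("wrist8.npz");T=d["T"]
print(ray(d,227.4,58,.06,T),proj(d,np.array([.456,.093,.06]),T))
from plant import robot
S=tcp(robot.observe());plan(S,goal(90,25,[.457,.093,.111]),10,0)
E
```

```text
[0.45731669 0.09297846 0.06      ] [226.55357007  59.00803719]
end [0.435  0.0212 0.2247] rot err 0.23
[[0.0,0.2,-0.2,0.5,0.0,0.0,0.0],[0.0,0.2,-0.1,0.5,0.0,0.0,0.0],[0.0,0.1,-0.2,0.5,0.0,0.0,0.0],[0.0,0.2,-0.2,0.5,0.0,0.0,0.0],[0.0,0.2,-0.1,0.5,0.0,0.0,0.0],[0.0,0.2,-0.2,0.5,0.0,0.0,0.0],[0.0,0.2,-0.2,0.5,0.0,0.0,0.0],[0.0,0.1,-0.1,0.5,0.0,0.0,0.0],[0.0,0.2,-0.2,0.4,0.0,0.0,0.0],[0.0,0.2,-0.1,0.5,0.0,0.0,0.0]]
```

carry_out --pt "0 0.1 -0.1 0.2 0 0 0" --pt "0 0.2 -0.2 0.5 0 0 0" --pt "0 0.2 -0.2 0.6 0 0 0" --pt "0 0.2 -0.2 0.6 0 0 0" --pt "0 0.2 -0.2 0.6 0 0 0" --pt "0 0.2 -0.2 0.6 0 0 0" --pt "0 0.2 -0.1 0.6 0 0 0" --pt "0 0.2 -0.1 0.6 0 0 0" --pt "0 0.2 -0.2 0.4 0 0 0" --pt "0 0.1 -0.1 0.2 0 0 0" --pt "0 0 0 0 0 0 0" --pt "0 0 0 0 0 0 0"

```text
t: 11.67
position: [0.4352, 0.0217, 0.2247]
orientation: [0.202, 0.901, 0.374, -0.082]
wrist_force: [0.1, 0.6, -2.2]
width: 0.0136
```

```bash
python3 look.py 9; python3 - <<'E'
from h import *
d=np.load("scene9.npz");cv2.imwrite("pics/s9c.png",cv2.resize(d["image"][180:310,270:400,::-1],None,fx=4.6,fy=4.6,interpolation=2))
E
```

```text
11.6667 [0.43517071 0.0216598  0.22466228] [ 0.10983418  0.57771447 -2.16220886] [0.78893708 0.01131346 0.05389633] 0.013574170097016629 [-0.234  0.362 -0.317  2.208  0.618  0.932 -1.79 ]
lip [0.4576 0.093  0.1113] tilt 25.17 n dir 90.4 sill n 90.0
```

View pics/s9c.png

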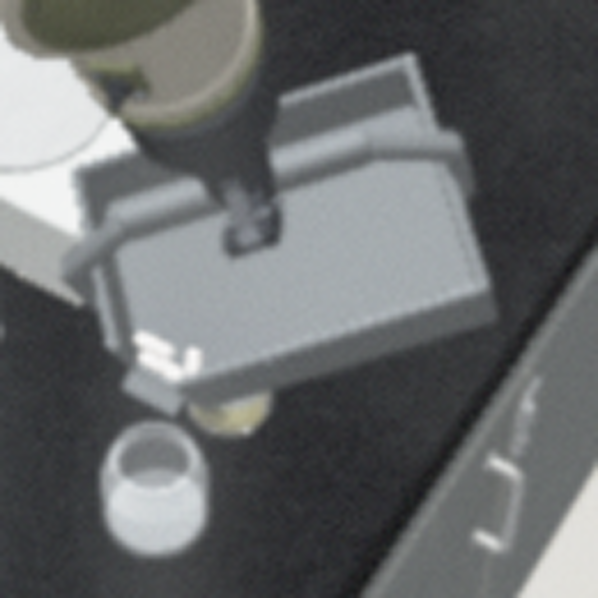

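View pics/wrist9.png

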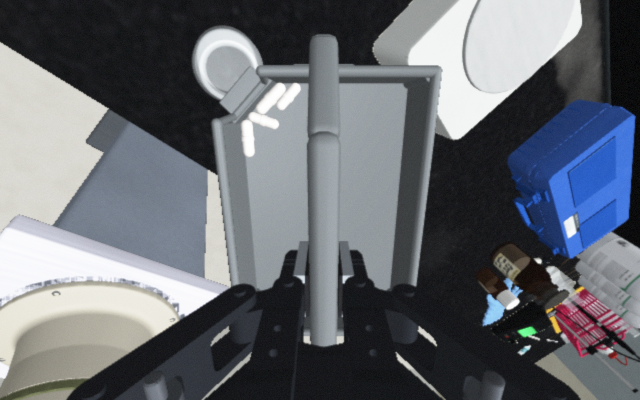

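carry_out --pt "0 0 0 0 0 0 0" --pt "0 0 0 0 0 0 0" --pt "0 0 0 0 0 0 0" --pt "0 0 0 0 0 0 0" --pt "0 0 0 0 0 0 0" --pt "0 0 0 0 0 0 0"

```text
t: 12.27
position: [0.4351, 0.0216, 0.2247]
orientation: [0.202, 0.901, 0.374, -0.082]
wrist_force: [-0.2, 0.0, -2.9]
width: 0.0135
```

```bash
python3 look.py 10; python3 - <<'E'
from h import *
a=np.load("scene9.npz");b=np.load("scene10.npz");o=np.load("scene0.npz")
p=proj(b,(np.load("wrist10.npz")["Tt"]@TC@LIP)[:3],b["pose"]);print("lip px",p)
w=cloud(b);u,v=p.round().astype(int)
print(w[v-3:v+2,u+1].round(4))
J=o["image"][272:302,288:320].astype(int);print("jar diff",abs(J-b["image"][272:302,288:320]).mean())
print("wrist diff",abs(np.load("wrist9.npz")["image"].astype(int)-np.load("wrist10.npz")["image"])[80:200,225:440].mean())
E
```

```text
12.2667 [0.43514436 0.02157008 0.22472836] [-0.23871453  0.0154421  -2.88522417] [ 0.74343589  0.02205518 -0.0100309 ] 0.013549418135787658 [-0.234  0.361 -0.317  2.208  0.618  0.932 -1.79 ]
lip [0.4576 0.0929 0.1114] tilt 25.17 n dir 90.4 sill n 90.0
lip px [302.56470563 267.32733385]
[[0.4582 0.0855 0.1164]
 [0.4557 0.0891 0.1182]
 [0.4562 0.0886 0.1131]
 [0.455  0.0904 0.1118]
 [0.4531 0.093  0.1121]]
jar diff 2.1024305555555554
wrist diff 1.7211498708010335
```

Independent scene depth gives the lip edge at about (0.454, 0.092, 0.112), which agrees with the computed lip position. Everything is steady, so I am handing in.

```bash
python3 -c "
from plant import robot
print(robot.sign_off())"
```

```text
the job is handed in; nothing more can be done
None
```

The caddy is held by its handle, tilted 25.2° towards its pouring corner, with all four stir bars gathered at the sill. I handed the job in at about 12.3 s of the 45 s allowed.

- **Grip:** I set the grip at 36 N, and the fingers closed to 13.5 mm on the handle. The caddy stayed in the same place in the wrist images throughout, so I saw no slip.
- **Lip position:** From the arm pose, the lip is at (0.458, 0.093, 0.111) m. The jar mouth measured (0.457, 0.093, 0.060) m, so the lip is over its middle and about 51 mm above the rim. Depth from the scene camera put the lip edge at about (0.454, 0.092, 0.112) m, agreeing to within about 4 mm.
- **Bars:** After the tilt, all four lay against the sill or against each other, with their centres 11 to 27 mm from the corner point. No bar was dropped, and the last wrist picture shows them unmoved.
- **Surroundings:** The jar's image did not change from start to end. The tub and the small bottle were under or behind the caddy in the last views, so I could not fully see them. By calculation the caddy passed well above both, and the force readings gave no sign of contact.

While moving down to the handle the arm stopped 5 to 6 mm off target, so I corrected its position before closing the fingers. No check failed.

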